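# Clamp a glaze jar in the display rack and hold its test tile home

## Task

Set up the blue glaze jar on the display rack with its sample. First slide the rack's carriage along by its black thumb post until its sprung jaw clamps the upright blue jar firmly against the fixed cheek, the spring well pressed in, and leave it clamped. Then take the test tile with the blue back, slide its foot under the rack's lip into the label bay below the jar, blue face towards the front, push it in against the spring until its upright is flush against the lip, and finish the program while still holding it pressed there; leave the red-backed tile, the cream jar, the white pot and the black bowl where they are.

Things in the scene. Friction and masses are not known exactly. Their poses are not given: they have to be found in the camera images.
- rack: Low stepped rack of light wood fixed to the worktop, 200 deep (x), 250 wide (y). Origin: centre of its underside; x points away from its front edge, y to its left. Front ledge x -100 to -30, top z 12. Behind it the deck, x -30 to 100, top z 25, jar and slider on it at x 50. The deck's front edge is an aluminium lip, 5 thick (z 20 to 25), front face at x -30. Back rail x 94 to 99, up to z 54.
- bay_mouth (a point): Middle of the mouth of the label bay, the slot under the lip in front of the jar: 8 high (z 12 to 20), 52 wide, at x -30, y 72, z 12 of the rack, on the ledge right below the lip's front face. Elsewhere the space under the lip is filled. Axes as the rack's; the tile's foot goes in along +x.
- ejector (a joint): Brass spring bar at the back of the label bay, 36 wide, under the deck. Value in m: 0 at rest with its face 33 mm behind the lip's front face, grows as it is pushed in (+x of the rack), limit 0.012. It pushes back with 3 N at 0 and 0.4 N more per mm, and throws the tile back out if let go. With the tile home it reads about 0.007.
- thumb_post (a point): Top centre of the black thumb post of the carriage, 14 x 14 square, its top 83 above the worktop and its grippable shaft 48 tall. It stands 65 mm behind the resting jaw's face (to -y of the rack) and moves with the carriage.
- slider: Carriage with thumb post, sliding along the deck (y of the rack); carries the sprung jaw. Origin: where the middle of the jaw face's lower edge stands with the jaw at rest, deck level (z 25); axes as the rack's. It starts at y -20 to 15 of the rack and may go to y 65. The jaw first bears on the jar held at the cheek at y 47; y 51 to 53 clamps well. Friction 6 N: it stays where it is left.
- jaw: Sprung jaw plate with black rubber face looking to +y of the rack, 60 (x) by 6 by 46 tall, carried by the carriage. Origin: middle of its face's lower edge, axes as the rack's. When it bears on the jar it gives way towards the carriage by up to 7 mm; spring 1.2 N at rest and 0.6 N more per mm.
- cheek_face (a point): Fixed upright wooden cheek at the left of the deck, 70 (x) by 8 by 45 tall, with a rubber face. This point: middle of its inner face's lower edge at deck level, at x 50, y 100, z 25 of the rack; the face looks to -y; axes as the rack's.
- blue_jar: Blue glaze sample jar with white screw cap, loose on the deck between jaw and cheek; body 53 across, 52 tall, cap 56 across, 68 tall in all, 0.11 kg. Origin: centre of its underside. When snug its centre lies 26.5 mm from the jaw's and the cheek's faces. It starts some 6 to 19 mm clear of the cheek.
- blue_tile: Ceramic L-shaped test tile with a blue back, 34 wide (x), on the worktop, 0.035 kg. Origin on its underside. Foot 5 thick, y -23 to 22; upright 5 thick, y 17 to 22, 50 tall; blue face looks to +y. Pinch the upright across its 34 mm. Home: its -y along the rack's +x, origin 17 mm past the bay mouth, upright touching the lip, whose top is 13 above the tile's underside: keep fingertips higher.
- tile_face (a point): Middle of the blue tile's blue face: at y 22, z 30 of the tile.
- red_tile: The same kind of tile with a red back; leave alone. Origin and axes as the blue tile's. The two tiles may stand in either place.
- cream_jar: Cream glaze jar, 56 across, 68 tall; leave alone. Origin: centre of its underside.
- white_pot: White pot, 73 across, 96 tall; leave alone. Origin: centre of its underside.
- black_bowl: Black bowl, 69 across, 38 tall; leave alone. Origin: centre of its underside.
Not all that is in view belongs to the job. Leave any orange or purple look-alike of the blue_tile alone.

How it is judged:
By the outcome, as a careful person would: the job done as asked, in the order asked, and still so for the second after the job is handed in, while the arm keeps its last pose, push and grip.
It also fails if it takes over 61 s, if anything falls off the work surface, if the arm or the gripper's body presses on something with over 40 N, if the wrist force passes 120 N, or if a joint passes its speed limit or range.

## Robot

A 6-joint arm with a two-finger parallel gripper is mounted at the origin on a cart in front of the work surface, level with it; the furniture and walls round the work are solid. World frame = base frame: x ahead of the robot, y to its left, z up, the work surface at z = 0. Lengths are in mm, angles in degrees, forces in N, time in s.
With the tool pointing down it reaches from about 375 to 975 mm from the base axis. Payload 3.8 kg.
Tool frame: the origin (TCP) lies midway between the tips of the shut fingers; the grasp point (between the pads) lies 19 mm behind it; z points along the fingers, y is the line along which they close (so a half turn about z gives the same grasp; the last joint's range is limited). The gripper opens to 88 mm and grips with 3 to 60 N. Pads are 18 mm wide; open, the fingers measure 123 mm over their backs; the gripper's body (75 mm by 187 mm) begins 45 mm behind the grasp point.
Start: joints at [-72.989, 15.12, 91.902, -0, 72.978, -2.114], TCP at [221.148, -637.739, 238.706] pointing down, gripper open.
Joint ranges: [-150.88, 150.88], [-54.13, 125.18], [17.81, 147.31], [-75.09, 255.09], [0, 152.58], [-146.25, 146.25]. Speed limits (degrees/s): [147.25, 147.25, 180, 180, 180, 180].

## Interface

Orientations are given as [roll, pitch, yaw] about the fixed x, y, z axes, in that order (R = Rz(yaw) Ry(pitch) Rx(roll)).
In Python, from plant import ctrl gives the robot as it stands. Calls block until the motion is done:
- ctrl.goto(position, orientation): joint-space move of the TCP to a pose.
- ctrl.move_l(position, ori=None, rate=150, f_stop=None): straight line of the TCP; ori=None keeps the orientation; rate is the mean speed in mm/s. With f_stop (N) it stops when the force on the tool has changed by that much, and returns True; else False.
- ctrl.move_j(angles): joint-space move.
- ctrl.gripper_to(opening): finger opening in mm; the grip force is fixed at half the most; returns when the fingers have stopped.
- ctrl.sleep(seconds).
- ctrl.inverse_kinematics(position, orientation): joint angles nearest the present ones, or None.
- ctrl.read_state(): the state.
- ctrl.grab_frame(name): name is "side" or "top"; returns (picture, depth): 400x640x3 uint8, red, green, blue; 400x640 float32, mm along the optical axis (not along the pixel's ray), 0 where there is no reading.
- ctrl.get_calibration(name): a dict with "vfov" (degrees; the focal length in pixels is half the picture's height over the tangent of half this angle, whatever the lens; pixels are square), "cx", "cy" (the principal point, pixels), "cam_to_world" (4x4, takes a point from camera to world coordinates). Camera axes: x right, y up, looking along -z (the intrinsics and any distortion apply to the point x, -y, -z); pixel columns grow to the right and rows downward; lengths in mm; the calibration is good to about 2 mm. A picture is of the moment at which its call begins. get_calibration takes no time and is no camera call.
A pose or a line that the arm cannot do raises ctrl.PlanningError and nothing moves.
- ctrl.sign_off(): hands the job in; it is judged then, once.
Trained networks look in the newest picture that a camera, given by its name, has taken for a name from the list of things; names that differ only in an ending like _2 or _b are one class to them, and where a whole thing is asked for, a point or a joint stands for the part that bears it (a point fixed in the world has none). Each returns a list of dicts, best first, with "score" (0 to 1); they miss things now and then, are a little off and sometimes report something else, mostly with a low value. They report only what shows in the picture. A call takes as long as a camera call. They do not tell look-alikes from the thing itself.
- ctrl.spot_in(query, camera): "extent" ([left, top, right, bottom] in pixels, round what is visible of it).
- ctrl.trace(query, camera): "region" (400x640 bool, what is visible of it) and "extent" ([left, top, right, bottom] in pixels, round what is visible of it).
- ctrl.landmark_of(query, camera): "location" ([row, column] in pixels: a listed point, or the origin of a listed thing).
The state is a dict: "clock": time; "qpos": joint angles; "dq": joint speeds; "joint_efforts": joint torques, N m; "tcp_pos": TCP position; "tool_rot": TCP orientation; "ft_force": force on the tool from outside, world axes, zero at the start; "torque": the same for the moment, N m; "finger_gap": finger opening in mm; "finger_force": force on a finger pad.
Only numpy, scipy, OpenCV 4.12 (cv2) and the standard library are available. Lean on these libraries where they do the work, as an engineer would, in place of code of your own. Each camera call takes 0.05 s, during which the arm holds its last target. There are 200 camera calls.

## Working session

There is one attempt and no reset: what is moved stays moved. The work goes in short steps, each a Python script; the robot and the scene stay as the last script left them, time stands still between calls to the robot, and variables do not carry over. Pictures are saved under pics/ and viewed, at most 10 in all, crops included, and the job is handed in when it is done.

```bash
mkdir -p pics; ls; python3 - <<'E'
from plant import ctrl
import cv2,numpy as np
for n in("side","top"):
    im,d=ctrl.grab_frame(n);cv2.imwrite(f"pics/{n}0.png",im[:,:,::-1]);np.save(f"pics/{n}0.npy",d)
    c=ctrl.get_calibration(n);print(n,{k:(np.round(v,3).tolist() if k=="cam_to_world" else v) for k,v in c.items()},(d>0).mean())
    for q in("bay_mouth","thumb_post","cheek_face","blue_jar","blue_tile","tile_face","red_tile","slider","jaw","rack","cream_jar"):
        print(q,[(round(r["score"],2),np.round(r["location"],1).tolist()) for r in ctrl.landmark_of(q,n)[:3]])
print(ctrl.read_state())
E
```

```text
pics
side {'vfov': 42.19327838881557, 'cx': 315.7385367504684, 'cy': 199.72540328795503, 'cam_to_world': [[0.886, 0.192, -0.422, -74.946], [-0.463, 0.416, -0.783, -1184.959], [0.025, 0.889, 0.457, 779.455], [0.0, 0.0, 0.0, 1.0]]} 0.99609765625
bay_mouth []
thumb_post []
cheek_face [(0.91, [184.1, 292.0])]
blue_jar []
blue_tile [(0.56, [253.8, 341.7]), (0.49, [276.5, 355.9])]
tile_face [(0.65, [266.9, 345.0]), (0.43, [236.5, 336.3])]
red_tile []
slider []
jaw []
rack [(0.84, [206.6, 290.7])]
cream_jar [(0.79, [251.9, 387.4]), (0.26, [207.4, 292.8])]
top {'vfov': 42.52344825469743, 'cx': 332.88429359280616, 'cy': 205.56756118513667, 'cam_to_world': [[0.016, 0.982, -0.189, 327.194], [-1.0, 0.018, 0.01, 29.774], [0.013, 0.188, 0.982, 1449.386], [0.0, 0.0, 0.0, 1.0]]} 0.99575390625
bay_mouth [(0.69, [233.8, 265.8])]
thumb_post [(0.66, [195.7, 318.2]), (0.29, [198.4, 292.8])]
cheek_face [(0.87, [202.3, 249.9])]
blue_jar [(0.59, [201.7, 264.5])]
blue_tile [(0.56, [218.0, 391.8]), (0.54, [241.5, 405.2]), (0.53, [248.1, 371.8])]
tile_face [(0.76, [219.0, 381.9]), (0.58, [248.8, 382.5]), (0.58
[... 210 characters left out ...]
217.1, 291.2])]
{'clock': 1.2, 'qpos': array([-7.29865363e+01,  1.51198546e+01,  9.19017405e+01,  4.32722616e-04,
        7.29783490e+01, -2.11351912e+00]), 'dq': array([-0.02275188, -0.02984998, -0.00816375, -0.0321149 , -0.02817482,
       -0.01570038]), 'joint_efforts': array([-1.69455780e-03, -5.02076769e+01, -3.57253611e+01,  7.27655436e-02,
        1.86102663e-02, -3.61222033e-05]), 'tcp_pos': array([ 221.17985861, -637.73061716,  238.71813871]), 'tool_rot': array([ 1.79999929e+02, -4.11424636e-04,  1.91268561e+01]), 'ft_force': array([ 0.07872784, -0.08862639, -0.05540655]), 'torque': array([ 0.02292179, -0.00708982,  0.03692119]), 'finger_force': 0.0, 'finger_gap': 87.88452828114795}
```

```bash
cd pics; python3 - <<'E'
import cv2
a=cv2.imread("top0.png")[140:300,220:500];cv2.imwrite("topc.png",cv2.resize(a,(798,456),interpolation=cv2.INTER_CUBIC))
a=cv2.imread("side0.png")[100:340,180:500];cv2.imwrite("sidec.png",cv2.resize(a,(800,600),interpolation=cv2.INTER_CUBIC))
E
```

```text
(no output)
```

View pics/topc.png

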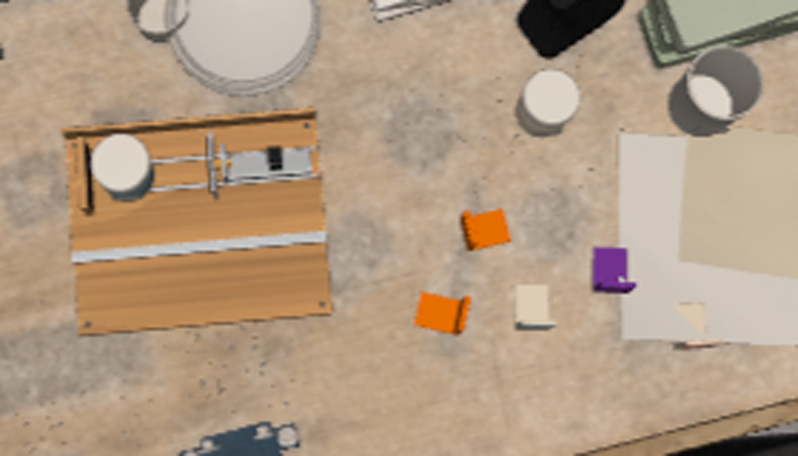

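View pics/sidec.png

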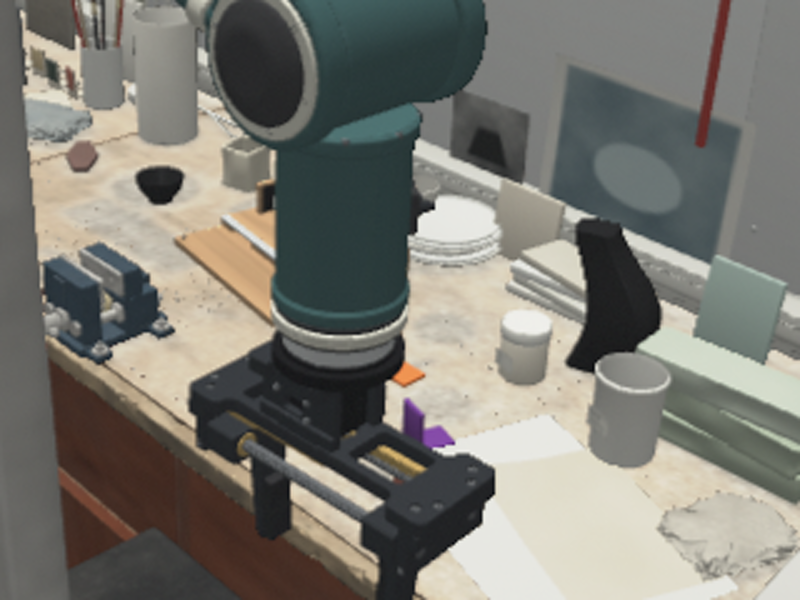

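The top crop shows the rack on the left, with the jar at crop (120,163) and the post at (275,157). Two cream-footed L tiles are at (533,305) and (693,322), with purple and orange look-alikes nearby. In the side view the arm hides the rack and tiles, so I'll move it clear and look again.

```bash
cat > h.py <<'E'
import numpy as np,cv2
from plant import ctrl
def cam(n):
    c=ctrl.get_calibration(n);return 200/np.tan(np.radians(c["vfov"]/2)),c["cx"],c["cy"],np.array(c["cam_to_world"])
def ray(n,r,c):
    f,cx,cy,T=cam(n);d=np.stack([(np.asarray(c)-cx)/f,-(np.asarray(r)-cy)/f,-np.ones(np.shape(r))],-1);return T[:3,3],d@T[:3,:3].T
def cloud(n,D):
    r,c=np.mgrid[:400,:640];o,d=ray(n,r,c);return o+d*D[...,None]
def at_z(n,r,c,z):
    o,d=ray(n,r,c);return o+d*((z-o[2])/d[...,2])[...,None]
def proj(n,p):
    f,cx,cy,T=cam(n);q=(np.asarray(p)-T[:3,3])@T[:3,:3];return np.stack([cy-f*q[...,1]/-q[...,2],cx+f*q[...,0]/-q[...,2]],-1)
def snap(n,tag):
    im,d=ctrl.grab_frame(n);cv2.imwrite(f"pics/{n}{tag}.png",im[:,:,::-1]);np.save(f"pics/{n}{tag}.npy",d);return im,d
E
python3 - <<'E'
from h import *
ctrl.goto([330,300,400],[180,0,40])
print(ctrl.read_state()["clock"])
im,D=snap("side","1")
for q in("bay_mouth","thumb_post","cheek_face","blue_jar","blue_tile","tile_face","jaw","slider"):
    print(q,[(round(r["score"],2),np.round(r["location"],1).tolist()) for r in ctrl.landmark_of(q,"side")[:4]])
im,D=snap("top","1")
P=cloud("top",D)
# rack wood mask / deck, lip, tiles
a=cv2.imread("pics/side1.png")[150:330,180:440];cv2.imwrite("pics/s1c.png",cv2.resize(a,(800,554),interpolation=cv2.INTER_CUBIC))
a=cv2.imread("pics/top1.png")[160:270,230:480];cv2.imwrite("pics/t1c.png",cv2.resize(a,(800,352),interpolation=cv2.INTER_CUBIC))
for q,(r,c) in dict(jarTop=(197,262),post=(195,316),deckF=(222,300),ledge=(240,300),rail=(185,290),lip=(227,290),foot1=(245,407),foot2=(250,463),table=(235,350)).items():
    print(q,P[r,c].round(1),im[r,c])
E
```

```text
4.5417
bay_mouth [(0.9, [195.0, 274.3])]
thumb_post [(0.76, [186.8, 324.6]), (0.43, [192.8, 275.7])]
cheek_face []
blue_jar [(0.75, [183.7, 300.7])]
blue_tile [(0.82, [264.1, 323.6]), (0.79, [250.1, 340.3]), (0.54, [278.7, 353.0]), (0.53, [249.3, 305.7])]
tile_face [(0.76, [244.3, 305.8]), (0.57, [237.1, 336.8]), (0.56, [267.4, 345.9]), (0.54, [256.1, 313.2])]
jaw [(0.42, [180.9, 240.1])]
slider []
jarTop [608.4 208.   88.2] [228 221 209]
post [617.8  62.5  83.2] [37 35 38]
deckF [552.1 107.   24.7] [212 155  97]
ledge [502.5 106.   15.5] [183 133  83]
rail [657.5 138.3  26.3] [193 140  90]
lip [536.8 134.2  29.1] [205 208 212]
foot1 [ 495.4 -196.5    1.1] [227 214 188]
foot2 [ 483.2 -353.1    8.9] [226 209 183]
table [ 5.212e+02 -3.470e+01 -2.000e-01] [187 170 153]
```

View pics/s1c.png

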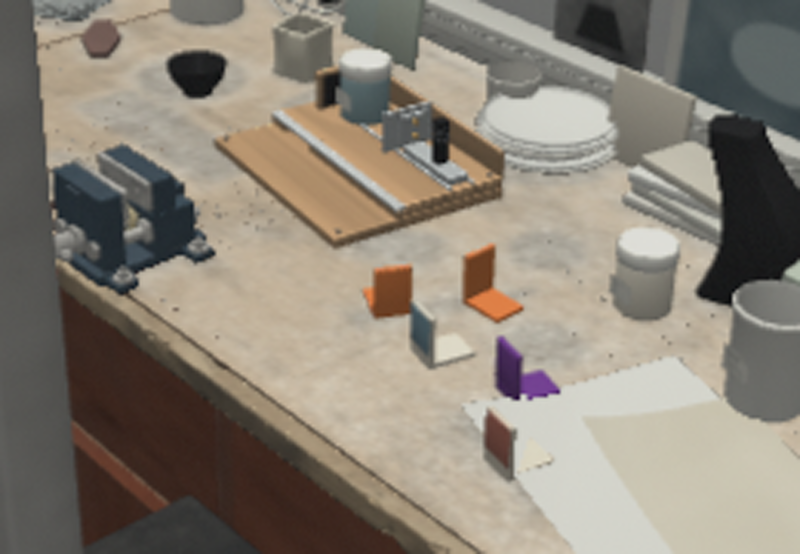

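View pics/t1c.png

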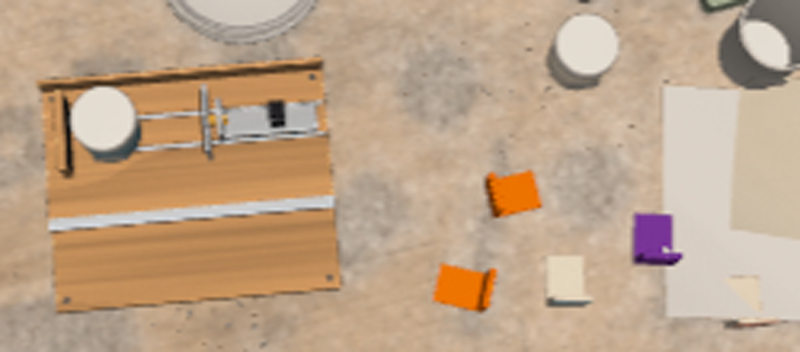

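The crops show these positions:
- **Blue-backed tile:** foot at top pixel (407,247), its blue face pointing at the robot.
- **Red tile:** on the paper, at about (463,252).
- **Decoys:** one purple and two orange tiles.
- **Rack:** turned a few degrees, with its post top at (316,195).

Next I'll fit the rack and tile models to both views.

```bash
cat > fit.py <<'E'
from h import *
from scipy.optimize import differential_evolution
def box(x,y,z):
    v=[(a,b,c) for a in x for b in y for c in z];return [(p,q) for i,p in enumerate(v) for q in v[i+1:] if sum(s!=t for s,t in zip(p,q))==1]
RACK=[((-100,-125,12),(-100,125,12)),((-100,-125,12),(-30,-125,12)),((-100,125,12),(-30,125,12)),((-30,-125,25),(-30,125,25)),
 ((-30,-125,25),(94,-125,25)),((-30,125,25),(94,125,25)),((94,-125,54),(94,125,54)),((-100,-125,0),(-100,125,0))]
TILE=[((-17,-23,5),(17,-23,5)),((-17,-23,5),(-17,17,5)),((17,-23,5),(17,17,5)),((-17,17,50),(17,17,50)),((-17,22,50),(17,22,50)),
 ((-17,22,0),(17,22,0)),((-17,22,0),(-17,22,50)),((17,22,0),(17,22,50))]
def pts(E,p,z0=0,n=40):
    P=np.concatenate([np.linspace(a,b,n) for a,b in E]).astype(float);t=np.radians(p[2]);c,s=np.cos(t),np.sin(t)
    return np.stack([c*P[:,0]-s*P[:,1]+p[0],s*P[:,0]+c*P[:,1]+p[1],P[:,2]+z0],-1)
def grad(im):
    g=sum(np.hypot(cv2.Sobel(ch,cv2.CV_32F,1,0),cv2.Sobel(ch,cv2.CV_32F,0,1)) for ch in cv2.split(im));return np.minimum(cv2.GaussianBlur(g,(0,0),1.0),400)
def fit(E,p0,imgs,rng=(15,15,6)):
    G={n:grad(i) for n,i in imgs.items()}
    def cost(p):
        s=0
        for n,g in G.items():
            q=proj(n,pts(E,p)).astype(np.float32);s-=cv2.remap(g,q[:,1:2].copy(),q[:,:1].copy(),1).mean()
        return s
    r=differential_evolution(cost,[(a-b,a+b) for a,b in zip(p0,rng)],seed=1,tol=1e-6,maxiter=150);return r.x,r.fun
E
python3 - <<'E'
from fit import *
I={n:cv2.imread(f"pics/{n}1.png") for n in("top","side")}
o={}
for name,E,p0 in(("rack",RACK,(567,155,2.5)),("tile",TILE,(490,-190,0))):
    for sel in(("top",),("side",),("top","side")):
        p,f=fit(E,p0,{n:I[n] for n in sel});print(name,sel,p.round(2),round(f,1))
    o[name]=p
np.save("fit.npy",o)
# post top & jar cap by colour
for n in I:
    im=I[n];
    g=proj(n,np.array([615,62,83]));r,c=g.round().astype(int)
    w=im[r-12:r+14,c-10:c+11].max(2)<65;k,lab,st,cen=cv2.connectedComponentsWithStats(w.astype(np.uint8));print(n,"post",g,[(s[:5].tolist(),ce.round(1)+[c-10,r-12]) for s,ce in zip(st[1:],cen[1:])])
    for pp in o.values():pass
ov=[]
for n,(r0,r1,c0,c1) in dict(top=(160,270,230,430),side=(150,290,240,440)).items():
    s=4;a=cv2.resize(I[n][r0:r1,c0:c1],None,fx=s,fy=s,interpolation=2)
    for E,k in((RACK,"rack"),(TILE,"tile")):
        for r,c in proj(n,pts(E,o[k],n=60)):
            cv2.circle(a,(int((c-c0+.5)*s),int((r-r0+.5)*s)),1,(0,255,0),-1)
    ov.append(a)
cv2.imwrite("pics/ov.png",cv2.resize(np.vstack(ov),(480,600),interpolation=cv2.INTER_AREA))
E
```

```text
Traceback (most recent call last):
  File "fit.py", line 21, in fit
    r=differential_evolution(cost,[(a-b,a+b) for a,b in zip(p0,rng)],seed=1,tol=1e-6,maxiter=150);return r.x,r.fun
  File "fit.py", line 19, in cost
    q=proj(n,pts(E,p)).astype(np.float32);s-=cv2.remap(g,q[:,1:2].copy(),q[:,:1].copy(),1).mean()
      ~~~~^^^^^^^^^^^^
  File "h.py", line 12, in proj
    f,cx,cy,T=cam(n);q=(np.asarray(p)-T[:3,3])@T[:3,:3];return np.stack([cy-f*q[...,1]/-q[...,2],cx+f*q[...,0]/-q[...,2]],-1)
              ~~~^^^
  File "h.py", line 4, in cam
    c=ctrl.get_calibration(n);return 200/np.tan(np.radians(c["vfov"]/2)),c["cx"],c["cy"],np.array(c["cam_to_world"])
ValueError: time passes only in moves, steps and waits
```

Calibration can't be polled repeatedly, so I'll cache it.

```bash
sed -i 's/^import numpy as np,cv2/import numpy as np,cv2,functools/; s/^def cam(n)/@functools.cache\ndef cam(n)/' h.py
python3 - <<'E'
from fit import *
I={n:cv2.imread(f"pics/{n}1.png") for n in("top","side")}
o={}
for name,E,p0 in(("rack",RACK,(567,155,2.5)),("tile",TILE,(490,-190,0))):
    for sel in(("top",),("side",),("top","side")):
        p,f=fit(E,p0,{n:I[n] for n in sel});print(name,sel,p.round(2),round(f,1))
    o[name]=p
np.save("fit.npy",o)
for n in I:
    im=I[n]
    g=proj(n,np.array([615,62,83]));r,c=g.round().astype(int)
    w=im[r-12:r+14,c-10:c+11].max(2)<65;k,lab,st,cen=cv2.connectedComponentsWithStats(w.astype(np.uint8));print(n,"post",g,[(s[:5].tolist(),ce.round(1)+[c-10,r-12]) for s,ce in zip(st[1:],cen[1:])])
ov=[]
for n,(r0,r1,c0,c1) in dict(top=(160,270,230,430),side=(150,290,240,440)).items():
    s=4;a=cv2.resize(I[n][r0:r1,c0:c1],None,fx=s,fy=s,interpolation=2)
    for E,k in((RACK,"rack"),(TILE,"tile")):
        for r,c in proj(n,pts(E,o[k],n=60)):
            cv2.circle(a,(int((c-c0+.5)*s),int((r-r0+.5)*s)),1,(0,255,0),-1)
    ov.append(a)
cv2.imwrite("pics/ov.png",cv2.resize(np.vstack(ov),(480,600),interpolation=cv2.INTER_AREA))
E
```

```text
rack ('top',) [564.18 140.     6.66] -325.0
rack ('side',) [565.74 140.03   6.44] -361.5
rack ('top', 'side') [564.32 140.     6.6 ] -685.8
tile ('top',) [ 482.17 -194.26    5.94] -229.8
tile ('side',) [ 483.27 -192.31    6.  ] -288.1
tile ('top', 'side') [ 482.57 -193.54    5.96] -516.4
top post [196.03253546 316.16448159] [([8, 8, 5, 8, 30], array([316. , 195.2]))]
side post [189.45393565 321.12140846] [([9, 11, 6, 15, 75], array([322.9, 194.9]))]
```

View pics/ov.png

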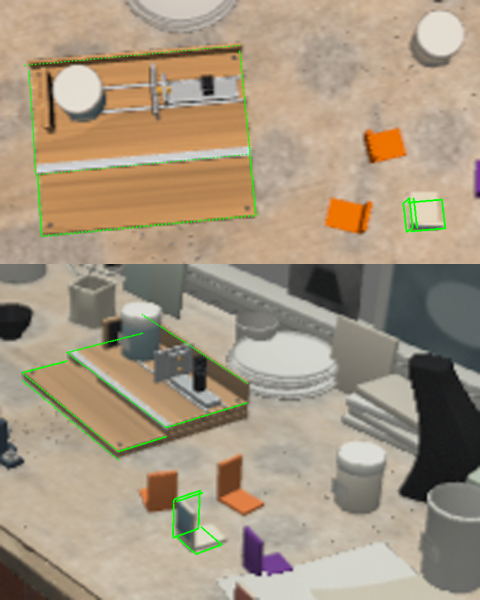

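The overlay shows the rack fit stuck at its y bound and the tile model turned a quarter turn. I'll refit with a wider range and the tile yaw near 90.

```bash
python3 - <<'E'
from fit import *
I={n:cv2.imread(f"pics/{n}1.png") for n in("top","side")}
o={}
for name,E,p0 in(("rack",RACK,(565,140,5)),("tile",TILE,(485,-190,90))):
    for sel in(("top",),("side",),("top","side")):
        p,f=fit(E,p0,{n:I[n] for n in sel},(25,25,14));print(name,sel,p.round(2),round(f,1))
    o[name]=p
np.save("fit.npy",o)
R=o["rack"]
print("post top view at z83",at_z("top",195.2,316.,83),"tr rack y from it")
ov=[]
for n,(r0,r1,c0,c1) in dict(top=(160,270,230,430),side=(150,290,240,440)).items():
    s=4;a=cv2.resize(I[n][r0:r1,c0:c1],None,fx=s,fy=s,interpolation=2)
    for E,k in((RACK,"rack"),(TILE,"tile")):
        for r,c in proj(n,pts(E,o[k],n=60)):
            cv2.circle(a,(int((c-c0+.5)*s),int((r-r0+.5)*s)),1,(0,255,0),-1)
    ov.append(a)
cv2.imwrite("pics/ov2.png",cv2.resize(np.vstack(ov),(480,600),interpolation=cv2.INTER_AREA))
E
```

```text
rack ('top',) [563.92 138.27   6.26] -331.3
rack ('side',) [565.36 138.8    6.39] -361.7
rack ('top', 'side') [564.07 138.28   6.21] -692.5
tile ('top',) [ 486.63 -192.9    89.2 ] -344.9
tile ('side',) [ 487.67 -192.06   91.03] -370.1
tile ('top', 'side') [ 487.39 -192.93   89.52] -712.5
post top view at z83 [617.30182737  62.49837162  83.        ] tr rack y from it
```

View pics/ov2.png

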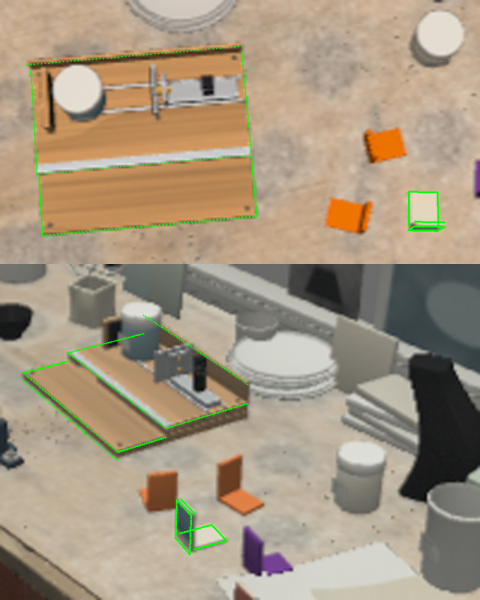

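The overlay now matches both views: rack at (564.3, 138.4, yaw 6.25) and tile at (487.4, -192.9, yaw about 90). Now I'll grip the thumb post and slide the carriage, watching the force.

```bash
cat >> h.py <<'E'
RK=(564.3,138.4,6.25)
_t=np.radians(RK[2]);_R=np.array([[np.cos(_t),-np.sin(_t)],[np.sin(_t),np.cos(_t)]])
def W(x,y,z): return [*(_R@[x,y]+RK[:2]),z]
def L(p): return np.r_[_R.T@(np.array(p[:2])-RK[:2]),p[2]]
def F():
    s=ctrl.read_state();return np.r_[_R.T@s["ft_force"][:2],s["ft_force"][2]].round(2)
E
python3 - <<'E'
from h import *
o=[180,0,6.25]
ctrl.gripper_to(42)
ctrl.goto(W(50,-81.2,130),o)
print(F(),ctrl.read_state()["clock"])
print(ctrl.move_l(W(50,-81.2,52),rate=80,f_stop=6),F())
ctrl.gripper_to(0);s=ctrl.read_state();print(L(s["tcp_pos"]).round(2),s["finger_gap"],s["finger_force"],F(),s["clock"])
y0=-81.2
ctrl.move_l(W(50,-40,52),rate=40);print(F(),L(ctrl.read_state()["tcp_pos"]).round(2))
for y in np.arange(-30,-18.9,2 ):
    ctrl.move_l(W(50,y,52),rate=15);s=ctrl.read_state();print(L(s["tcp_pos"]).round(2)[:2],F(),s["clock"])
E
```

```text
[ 0.09 -0.83 -0.23] 7.5417
False [ 0.27 -0.18 -0.53]
[ 50.18 -81.18  52.31] 13.779517241195919 30.000018998980522 [0.47 0.2  1.05] 9.2
[ 0.07 -5.55  2.51] [ 50.4  -41.19  52.32]
[ 50.46 -31.23] [ 0.04 -5.6   1.43] 11.2
[ 50.43 -29.19] [-0.12 -6.17  2.61] 11.4833
[ 50.48 -27.18] [ 0.38 -4.86  2.42] 11.7667
[ 50.46 -25.29] [ 0.31 -5.4   2.04] 12.05
[ 50.5  -23.35] [-0.5  -5.72  1.39] 12.3333
[ 50.48 -21.33] [ 0.39 -5.3   2.27] 12.6167
```

```bash
python3 - <<'E'
from h import *
for y in np.arange(-18,-10.9,1):
    ctrl.move_l(W(50,y,52),rate=15);f=[]
    for _ in range(6): ctrl.sleep(0.03);f.append(F()[1])
    s=ctrl.read_state();a=L(s["tcp_pos"])[1];print(y,a.round(2),np.mean(f).round(2),s["clock"])
    if np.mean(f)<-10.2: break
E
```

```text
-18.0 -19.37 -5.45 13.1
-17.0 -18.5 -6.1 13.55
-16.0 -17.59 -6.18 14.0
-15.0 -16.77 -6.76 14.45
-14.0 -15.94 -7.28 14.9
-13.0 -15.07 -7.94 15.35
-12.0 -14.23 -8.41 15.8
-11.0 -13.36 -8.96 16.25
```

```bash
python3 - <<'E'
from h import *
ctrl.move_l(W(50,-10.3,52),rate=15);ctrl.sleep(.2)
s=ctrl.read_state();print(L(s["tcp_pos"]).round(2),F())
y=L(s["tcp_pos"])[1]
ctrl.move_l(W(50,y,52),rate=15)   # relax push before letting go
s=ctrl.read_state();print(L(s["tcp_pos"]).round(2),F())
ctrl.gripper_to(44);ctrl.move_l(W(50,y,135),rate=150)
# blue tile frame: tool yaw = tile yaw-90
ctrl.gripper_to(60)
ctrl.goto([465.5+2,-192.7,110],[180,0,0])
im,D=snap("top","2");im,D=snap("side","2");print(ctrl.read_state()["clock"])
a=cv2.imread("pics/top2.png")[165:235,235:340];b=cv2.imread("pics/side2.png")[160:225,260:360]
a=cv2.resize(a,(600,400),interpolation=2);b=cv2.resize(b,(600,390),interpolation=2)
cv2.imwrite("pics/c2.png",cv2.resize(np.vstack([a,b])[:,:],(450,592)))
E
```

```text
[ 50.52 -12.83  52.3 ] [ 0.41 -9.77  2.47]
[ 50.51 -13.09  52.28] [ 1.64 -1.64  2.26]
20.2
```

View pics/c2.png

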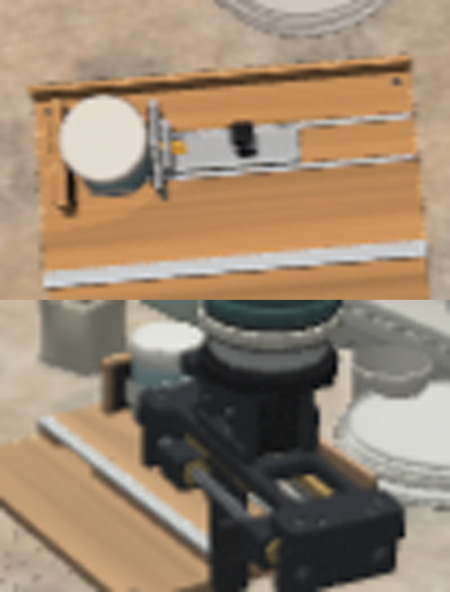

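The jar sits snug between jaw and cheek: the cap touches both faces, and the post at rack y -13 puts the slider at y 52. Next is the tile.

```bash
python3 - <<'E'
from h import *
ctrl.gripper_to(52)
print(ctrl.move_l([465,-192.9,16.5],rate=70,f_stop=6),ctrl.read_state()["tcp_pos"].round(2))
ctrl.gripper_to(10);s=ctrl.read_state();print(s["finger_gap"],s["finger_force"],s["tcp_pos"].round(2),F())
ctrl.move_l([465,-192.9,110],rate=100);print(F())
o=[180,0,6.25]
ctrl.goto(W(-91,72,110),o)
ctrl.move_l(W(-91,72,42),rate=100);ctrl.sleep(.2);print("free",F(),ctrl.read_state()["finger_gap"])
h=ctrl.move_l(W(-91,72,24),rate=12,f_stop=2.5);s=ctrl.read_state();print(h,L(s["tcp_pos"]).round(2),F(),s["clock"])
snap("top","3");snap("side","3")
a=cv2.resize(cv2.imread("pics/top3.png")[190:270,225:325],(560,448),interpolation=2);cv2.imwrite("pics/c3.png",a)
b=cv2.resize(cv2.imread("pics/side3.png")[150:240,230:330],(560,504),interpolation=2)
cv2.imwrite("pics/c3.png",cv2.resize(np.vstack([a,b]),(350,595)))
E
```

```text
False [ 465.51 -193.14   17.05]
32.958004831180446 30.000287108123302 [ 465.23 -193.03   16.81] [-1.13 -0.45  2.41]
[-0.02  0.12 -0.96]
free [ 0.47 -0.36 -0.23] 33.265634202482744
True [-91.06  71.96  28.8 ] [0.42 0.63 4.21] 27.0417
```

View pics/c3.png

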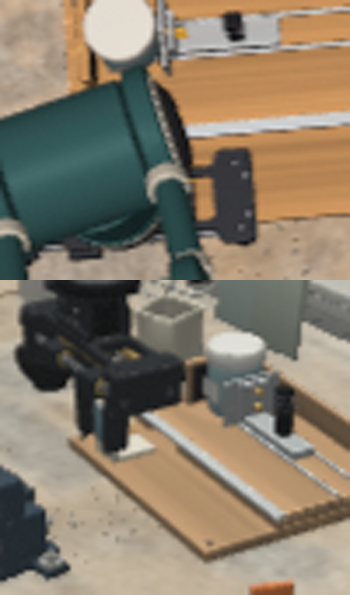

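The side view shows the tile gripped upright, its foot on the ledge in front of the lip. The contact height of 28.8 matches the expected value. I'll raise it slightly and slide it in.

```bash
python3 - <<'E'
from h import *
def show(t):
    f=[]
    for _ in range(4): ctrl.sleep(.03);f.append(F())
    s=ctrl.read_state();print(t,L(s["tcp_pos"]).round(2),np.mean(f,0).round(2),round(s["finger_gap"],2),s["clock"])
ctrl.move_l(W(-91,72,29.6),rate=15);show("up")
h=ctrl.move_l(W(-45,72,29.6),rate=30,f_stop=5);show(f"in {h}")
if not h:
    for x in np.arange(-42,-33,1.):
        ctrl.move_l(W(x,72,29.6),rate=15);show(x)
        if F()[0]<-13: break
E
```

```text
up [-91.58  71.87  29.09] [ 0.01  0.6  -0.12] 33.71 27.55
in False [-45.14  72.01  29.62] [ 0.28  0.33 -0.57] 33.41 29.3667
-42.0 [-42.6   71.98  29.38] [-2.93  0.39  0.49] 33.3 29.85
-41.0 [-41.33  71.95  29.42] [-3.72  0.43  0.5 ] 33.34 30.2333
-40.0 [-40.18  71.97  29.5 ] [-3.97  0.06  0.16] 33.09 30.6167
-39.0 [-39.11  71.96  29.55] [-4.36  0.21  0.6 ] 33.43 31.0
-38.0 [-38.09  71.97  29.55] [-4.65  0.27  0.64] 33.19 31.3833
-37.0 [-37.2   71.99  29.54] [-4.82 -0.07  1.25] 33.04 31.7667
-36.0 [-36.34  71.96  29.52] [-5.2   0.19  1.53] 33.1 32.15
-35.0 [-35.99  71.97  29.43] [-6.79  0.14  2.64] 33.4 32.5333
-34.0 [-35.97  71.96  29.34] [-9.85  0.26  5.22] 33.29 32.9167
```

```bash
python3 - <<'E'
from h import *
im,D=snap("side","4")
a=cv2.resize(cv2.imread("pics/side4.png")[155:215,245:345],(800,480),interpolation=2)
cv2.imwrite("pics/c4.png",a)
E
```

```text
(no output)
```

View pics/c4.png

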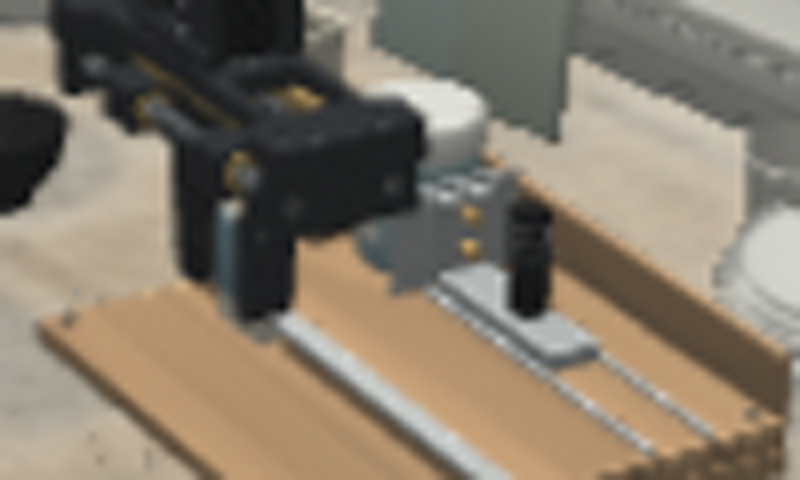

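The side view shows the blue face to the front, the upright against the lip, the foot in the bay, and the jar still clamped. The lip contact force stands about 4 N above the spring's, so I'm handing in.

```bash
python3 - <<'E'
from h import *
ctrl.sleep(.3);s=ctrl.read_state();print(L(s["tcp_pos"]).round(2),F(),s["clock"])
print(ctrl.sign_off())
E
```

```text
[-36.02  71.96  29.32] [-9.57  0.68  5.29] 33.2667
the job is handed in; nothing more can be done
None
```

The job is handed in at 33 s: the blue jar is clamped with the slider at about y 52, and the gripper is still holding the blue tile against the lip with about 9.6 N, blue face to the front (no verdict was returned).

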